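# Check the pedal of the yellow bin

### The job

Before the yellow pedal bin goes on sale, check that it works: press its pedal all the way down so that its lid stands fully open, and hold it there for about a second. Then ease the pedal back up slowly, over two seconds or more, so that the lid comes down softly and shuts fully. Leave the white bin shut.

Things in the scene. Friction and masses are not known exactly. Their poses are not given: they have to be found in the camera images.
- yellow_pad (a point): Middle of the top of the yellow bin's pedal: a black rubber pad 44 mm long, 60 wide, 8 thick, on a lever out of the bin's foot, 200 mm from the bin's centre line. x axis roughly level along the lever towards the bin, y along the width. At rest 60 mm above the counter; fully down, on its stop, 20 mm, shifted under 5 mm sideways. 5 to 10 N downwards moves it all the way; let go, it springs back.
- yellow_pedal (a joint): Angle (rad) of the yellow bin's pedal lever: 0 up, lid shut; 0.28 fully down, lid fully open (74 degrees). The linked lid turns 4.6 times as far; 1 mm of the pad is about 0.007 rad. The bin is a round yellow pail with yellow lid, 178 mm across, 193 mm high, fixed to the counter; the lid is hinged opposite the pedal and its edge is 111 mm from the pad's middle. It slams if the pedal is let go while down.
- white_pad (a point): The same point on the pedal of the white bin, which is identical but for its white pail and lid, and is to be left alone.
- white_pedal (a joint): Angle (rad) of the white bin's pedal lever: 0 up, lid shut; 0.28 fully down, lid fully open.

How it is judged:
On the way:
1. the yellow bin is held open by its pedal: pedal at least 0.22 rad down, the gripper over it, for half a second (value of joint yellow_pedal above 0.22 rad and horizontal distance between the grasp point and yellow_pad below 0.07 m), for 0.5 s.
At the end, for the whole second after the job is handed in: both pedals fully up and so both lids shut (each pedal within 0.015 rad), the yellow one after having been held open by its pedal (value of joint each of yellow_pedal, white_pedal below 0.015 rad); the robot touches nothing.
It fails at once if the yellow lid slams (the pedal springs up faster than 0.65 rad/s, the lid falling at 3 rad/s) (velocity of joint yellow_pedal below -0.65 rad/s).
It fails at once if the white bin is opened (its pedal past 0.05 rad) (value of joint white_pedal above 0.05 rad).
It also fails if it takes over 38 s, if anything falls off the work surface, if the arm or the gripper's body presses on something with over 40 N, if the wrist force passes 120 N, or if a joint passes its speed limit or range.

### The arm

A 6-joint arm with a two-finger parallel gripper is mounted at the origin on the work surface. World frame = base frame: x ahead of the robot, y to its left, z up, the work surface at z = 0. Lengths are in m, angles in rad, forces in N, time in s.
With the tool pointing down it reaches from about 0.3 to 0.875 m from the base axis. Payload 6.4 kg.
Tool frame: the origin (TCP) lies at the very end of the fingers, on their centre line; the grasp point (between the pads) lies tcp_to_grasp behind it (tcp_to_grasp is the distance from the TCP to the grasp point, in m); z points along the fingers, y is the direction in which the jaws open and shut (so a half turn about z gives the same grasp; the last joint's range is limited). The gripper opens to 85 mm and grips with 20 to 120 N. Pads are 22 mm wide; open, the fingers measure 114 mm over their backs; the gripper's body (76 mm by 85 mm) begins 54 mm behind the grasp point. The pads swing forward as they close: fully open they stand 13 mm farther back than shut.
Start: joints at [-1.377, 0.181, 1.607, -0, 1.354, -0.206], TCP at [0.224, -0.53, 0.231] pointing down, gripper open.
Joint ranges: [-2.99, 2.99], [-0.89, 2.07], [0.3, 2.58], [-1.14, 4.28], [0, 2.63], [-3.12, 3.12]. Speed limits (rad/s): [2.57, 2.57, 3.01, 3.14, 3.14, 3.14].

### API

Orientations are given as a unit quaternion [w, x, y, z].
In Python, from bench import get_obs, camera, hand_in, tcp_to_grasp gives the robot as it stands.
- The arm moves only by the shell command python3 -m inch 'ROWS' [OPENING]. ROWS is JSON, a list of rows, each an object with "delta_pos": the shift along the tool's x, y, z in cm, a list of three; "rotation": the turn, a rotation vector about the tool's x, y, z in rad, a list of three. In form: [{"delta_pos": [x, y, z], "rotation": [rx, ry, rz]}, ...]. A call has 1 to 10 rows; each row shifts and turns the commanded pose from where the row before left it, along the tool's axes as they then stand; what a row does not reach is not made up. A row lasts 1/10 s, in which the tool goes at most 50 mm and 8.59 degrees, less where a joint would pass 70% of its speed; a pose out of reach is approached as far as the arm can. A call is refused whole if a number of a shift passes 5 or a number of a turn 0.15, either way. A call with a gripper value outside its range is refused whole. OPENING is the finger opening in cm, from 0 to 8.54, set as the call begins (- or left out, the last holds). The fingers move at their own pace and stop on an object; the grip force is fixed at half the most. Time passes only in rows, so rows that do not move let the fingers close. It gives the time, the measured TCP pose, the force and the opening at its end, in the units of the state.
- get_obs(): the state, without advancing time (a new reading comes with each control period).
- camera(name): name is "scene" or "top" or "wrist"; returns a dict with "color" (480x640x3 uint8, red, green, blue), "vfov" (degrees; the focal length in pixels is half the picture's height over the tangent of half this angle, whatever the lens; pixels are square), "cx", "cy" (the principal point, pixels), "eye" and "orientation" of the camera in the world; the wrist camera has in their place "T_tool_cam" (4x4, takes a point from camera to tool coordinates, whose origin is the TCP and whose axes are the flange's). Camera axes: x right, y down, z forward; pixel columns grow to the right and rows downward; lengths in m; the calibration is good to about 2 mm. A picture is of the moment at which its call begins: read the wrist's pose just before it. There is no depth.
- hand_in(): hands the job in, once; it reports no verdict.
The state is a dict: "time_s": time; "q": joint angles; "dq": joint speeds; "joint_efforts": joint torques, N m; "eef_pos": TCP position; "eef_rot": TCP orientation; "wrist_force": force on the tool from outside, world axes, zero at the start; "torque": the same for the moment, N m; "opening": opening from 0.0 (shut) to 1.0 (fully open).
Only numpy, scipy, OpenCV 4.12 (cv2) and the standard library are available. Lean on these libraries where they do the work, as an engineer would, in place of code of your own. Each camera call takes 0.05 s, during which the arm holds its last target.

## Working session

There is one attempt and no reset: what is moved stays moved. The work goes in short steps, Python scripts to look and compute and a shell command to move; the robot and the scene stay as the last step left them, time stands still between calls to the robot, and variables do not carry over. Pictures are saved under pics/ and viewed, and the job is handed in when it is done.

```bash
mkdir -p pics; ls; python3 - <<'E'
from bench import get_obs, camera, tcp_to_grasp
import cv2, numpy as np
print(tcp_to_grasp); o=get_obs()
for k in o: print(k,np.round(o[k],3))
for n in ["scene","top"]:
    c=camera(n); cv2.imwrite(f"pics/{n}0.png",c["color"][:,:,::-1]); print(n,{k:v for k,v in c.items() if k!="color"})
    np.savez(f"{n}0.npz",**c)
E
```

```text
pics
0.0187
time_s 0.0
q [-1.377  0.182  1.608  0.     1.354 -0.206]
dq [-0.001 -0.001 -0.001  0.     0.001 -0.001]
joint_efforts [-0.0000e+00 -4.4487e+01 -3.5134e+01 -0.0000e+00  9.0000e-03  0.0000e+00]
eef_pos [ 0.224 -0.529  0.23 ]
eef_rot [-0.001  0.98   0.199  0.   ]
wrist_force [ 0.841  0.614 -0.053]
torque [-0.061 -0.013 -0.022]
opening 1.002
scene {'vfov': 52.71691609775103, 'cx': 315.6105957324848, 'cy': 248.80045834320305, 'eye': array([ 0.85989232, -0.04828482,  0.99641555]), 'orientation': array([-0.12442834,  0.75682896,  0.63352738, -0.10183601])}
top {'vfov': 46.040456489572996, 'cx': 321.3682452671829, 'cy': 234.07582256248816, 'eye': array([0.44442416, 0.01239028, 1.1305497 ]), 'orientation': array([ 0.03663753, -0.70005673,  0.71095972, -0.055808  ])}
```

View pics/scene0.png

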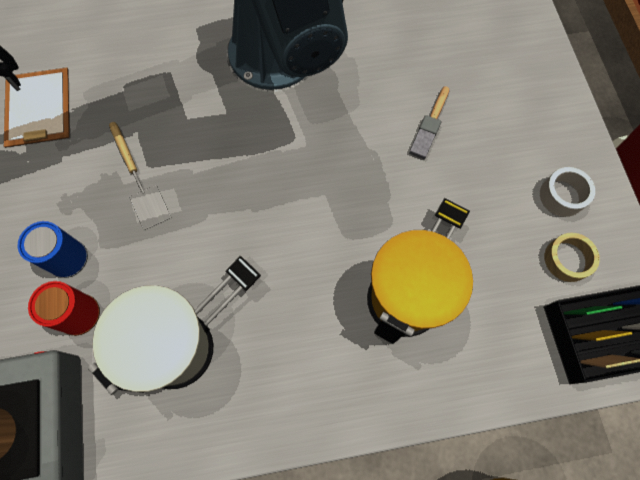

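View pics/top0.png

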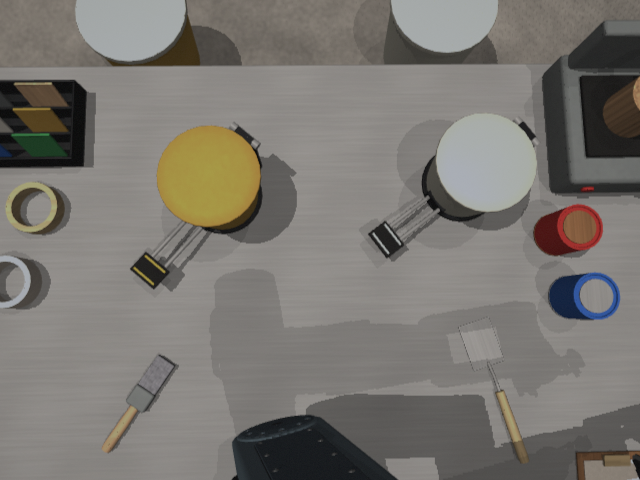

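The yellow bin's pad is at top (150,270) and scene (452,213). Its lid is at top (209,176). The white bin's pad is at top (386,239). Next I'll measure these from both views.

```bash
cat > h.py <<'E'
import numpy as np, cv2
from scipy.spatial.transform import Rotation as R
def load(n): 
    d=np.load(n+"0.npz"); return {k:d[k] for k in d}
def ray(c,u,v):
    f=240/np.tan(np.radians(float(c["vfov"]))/2)
    w,x,y,z=c["orientation"]; d=R.from_quat([x,y,z,w]).apply([(u-c["cx"])/f,(v-c["cy"])/f,1])
    return np.array(c["eye"]),d/np.linalg.norm(d)
def plane(c,u,v,z):
    e,d=ray(c,u,v); return e+d*(z-e[2])/d[2]
def tri(r):
    A=sum(np.eye(3)-np.outer(d,d) for e,d in r); b=sum((np.eye(3)-np.outer(d,d))@e for e,d in r)
    p=np.linalg.solve(A,b); return p,[np.linalg.norm(np.cross(p-e,d)) for e,d in r]
E
python3 - <<'E'
from h import *
for tag,rois in [("yellow",{"top":(125,245,178,295),"scene":(430,192,476,234)}),("white",{"top":(362,215,412,262),"scene":(222,252,264,294)})]:
  rs=[]
  for n,(a,b,c_,d) in rois.items():
    c=load(n); im=c["color"][b:d,a:c_].astype(int)
    m=(im.max(2)<60).astype(np.uint8)
    m=cv2.morphologyEx(m,cv2.MORPH_CLOSE,np.ones((7,7)))
    m=cv2.morphologyEx(m,cv2.MORPH_OPEN,np.ones((5,5)))
    ct=max(cv2.findContours(m,cv2.RETR_EXTERNAL,cv2.CHAIN_APPROX_NONE)[0],key=cv2.contourArea)
    r=cv2.minAreaRect(ct); bx=cv2.boxPoints(r)+[a,b]; ctr=bx.mean(0)
    print(tag,n,r,ctr,plane(c,*ctr,0.06)); W=np.array([plane(c,*p,.06) for p in bx]); print(W.round(3).tolist(),np.linalg.norm(np.diff(W,axis=0),axis=1))
    rs.append(ray(c,*ctr))
    big=cv2.resize(c["color"][b:d,a:c_],None,fx=6,fy=6,interpolation=0)[:,:,::-1].copy()
    cv2.polylines(big,[((bx-[a,b])*6+3).astype(int)],True,(0,255,0)); cv2.imwrite(f"pics/z_{tag}_{n}.png",big)
  print("tri",tri(rs))
c=load("top");l=[]
for n in ["top","scene"]:
  c=load(n);h=cv2.cvtColor(c["color"],cv2.COLOR_RGB2HSV)
  m=cv2.inRange(h,(15,150,80),(32,255,255)); m=cv2.morphologyEx(m,cv2.MORPH_OPEN,np.ones((7,7)))
  ct=max(cv2.findContours(m,cv2.RETR_EXTERNAL,cv2.CHAIN_APPROX_NONE)[0],key=cv2.contourArea)
  e=cv2.fitEllipse(ct);print(n,e,plane(c,*e[0],.19)); l.append(ray(c,*e[0]))
print("lid",tri(l))
E
python3 -c "
import cv2,numpy as np
a=[cv2.resize(cv2.imread(f'pics/z_yellow_{n}.png'),(320,300)) for n in('top','scene')]
cv2.imwrite('pics/zz.png',np.hstack(a))"
```

```text
yellow top ((24.794118881225586, 24.823530197143555), (31.563383102416992, 24.079280853271484), 40.601295471191406) [149.79411888 269.82352996] [0.52169791 0.30616404 0.06      ]
[[0.524, 0.343, 0.06], [0.559, 0.315, 0.06], [0.519, 0.269, 0.06], [0.485, 0.298, 0.06]] [0.04442705 0.06039913 0.04426231]
yellow scene ((21.20069122314453, 22.373703002929688), (28.58823585510254, 22.58823585510254), 28.072484970092773) [451.2006917  214.37370253] [0.52700789 0.30275781 0.06      ]
[[0.528, 0.264, 0.06], [0.487, 0.298, 0.06], [0.526, 0.342, 0.06], [0.566, 0.308, 0.06]] [0.05239429 0.05897074 0.0518937 ]
tri (array([0.52241368, 0.30878397, 0.04672653]), [np.float64(0.0010109373549211775), np.float64(0.0010109373549211308)])
white top ((23.804832458496094, 23.99628448486328), (31.09524917602539, 22.01055908203125), 52.4314079284668) [385.80483246 238.99628472] [ 0.57389647 -0.14123702  0.06      ]
[[0.585, -0.107, 0.06], [0.611, -0.141, 0.06], [0.563, -0.176, 0.06], [0.537, -0.142, 0.06]] [0.04285478 0.05952652 0.04264413]
white scene ((20.750001907348633, 21.250001907348633), (28.284271240234375, 21.92030906677246), 45.0) [242.75000143 273.25000143] [ 0.57723995 -0.14257127  0.06      ]
[[0.566, -0.177, 0.06], [0.539, -0.142, 0.06], [0.588, -0.108, 0.06], [0.614, -0.143, 0.06]] [0.04401017 0.0594129  0.04339917]
tri (array([ 0.57484288, -0.14290273,  0.05183248]), [np.float64(0.0004911254919241664), np.float64(0.000491125491924102)])
top ((208.6085968017578, 175.9054412841797), (99.10424041748047, 102.35005950927734), 81.8885726928711) [0.67003192 0.17514489 0.19      ]
scene ((421.7590637207031, 278.6465759277344), (95.26142883300781, 102.24723815917969), 121.23915100097656) [0.68012448 0.17249823 0.19      ]
lid (array([0.67525396, 0.17873949, 0.16799762]), [np.float64(0.00021456076294979197), np.float64(0.0002145607629497164)])
```

View pics/zz.png

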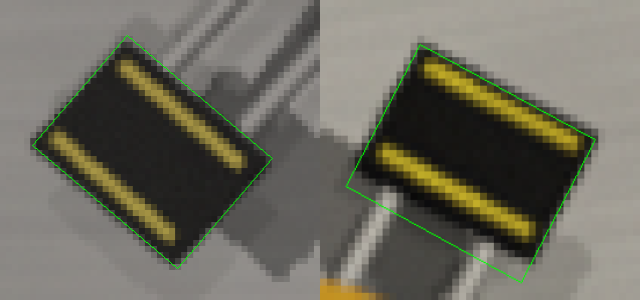

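The pad is at about (0.522, 0.305, 0.06). In the top view it measures 44 x 60 mm as stated, and it is 0.199 m from the lid centre against the 0.200 m given. The scene box took in the pad's side faces, which explains its low triangulated height. The straight path at z = 0.23 clears everything. In tool axes the shift is about x +60 cm, y -65 cm. I'll close the gripper and move in two parts.

```bash
python3 -m inch '[{"delta_pos":[1,-1,0],"rotation":[0,0,0]},{"delta_pos":[2,-2,0],"rotation":[0,0,0]},{"delta_pos":[3,-3.2,0],"rotation":[0,0,0]},{"delta_pos":[3,-3.3,0],"rotation":[0,0,0]},{"delta_pos":[3,-3.3,0],"rotation":[0,0,0]},{"delta_pos":[3,-3.3,0],"rotation":[0,0,0]},{"delta_pos":[3,-3.3,0],"rotation":[0,0,0]},{"delta_pos":[3,-3.3,0],"rotation":[0,0,0]},{"delta_pos":[3,-3.3,0],"rotation":[0,0,0]},{"delta_pos":[3,-3.3,0],"rotation":[0,0,0]}]' 0
python3 -m inch '[{"delta_pos":[3,-3.3,0],"rotation":[0,0,0]},{"delta_pos":[3,-3.3,0],"rotation":[0,0,0]},{"delta_pos":[3,-3.3,0],"rotation":[0,0,0]},{"delta_pos":[3,-3.3,0],"rotation":[0,0,0]},{"delta_pos":[3,-3.3,0],"rotation":[0,0,0]},{"delta_pos":[3,-3.3,0],"rotation":[0,0,0]},{"delta_pos":[3,-3.3,0],"rotation":[0,0,0]},{"delta_pos":[3,-3.3,0],"rotation":[0,0,0]},{"delta_pos":[2,-2,0],"rotation":[0,0,0]},{"delta_pos":[1,-1,0],"rotation":[0,0,0]}]'
python3 - <<'E'
from h import *
from bench import *
o=get_obs(); c=camera("wrist"); cv2.imwrite("pics/w1.png",c["color"][:,:,::-1]); print(c["T_tool_cam"].round(3).tolist())
p=o["eef_pos"];w,x,y,z=o["eef_rot"]; Rt=R.from_quat([x,y,z,w])
print(p,Rt.as_matrix().round(3).tolist(),o["q"],o["opening"])
print("delta tool cm",100*Rt.inv().apply(np.array([.522,.305,.06])-p))
np.savez("w1.npz",**c,p=p,r=Rt.as_quat())
E
```

```text
time_s: 1.1
eef_pos: [0.3583, -0.1521, 0.2311]
eef_rot: [0.0, 0.98, 0.198, 0.0]
wrist_force: [0.8, 0.1, -0.8]
opening: -0.002
time_s: 2.1
eef_pos: [0.492, 0.2239, 0.2309]
eef_rot: [-0.0, 0.98, 0.2, -0.0]
wrist_force: [0.7, -0.9, -0.0]
opening: 0.002
[[-0.0, -0.963, -0.268, 0.067], [1.0, 0.0, -0.002, -0.0], [0.002, -0.268, 0.963, -0.143], [0.0, 0.0, 0.0, 1.0]]
[0.49201277 0.2238782  0.23088409] [[0.92, 0.392, -0.001], [0.392, -0.92, 0.0], [-0.001, -0.001, -1.0]] [2.07050728e-01 1.04816566e-01 1.69363012e+00 4.86590242e-04
 1.34392357e+00 1.37502945e+00] 0.0021515235067338765
delta tool cm [ 5.94954723 -6.27746749 17.08829463]
```

View pics/w1.png

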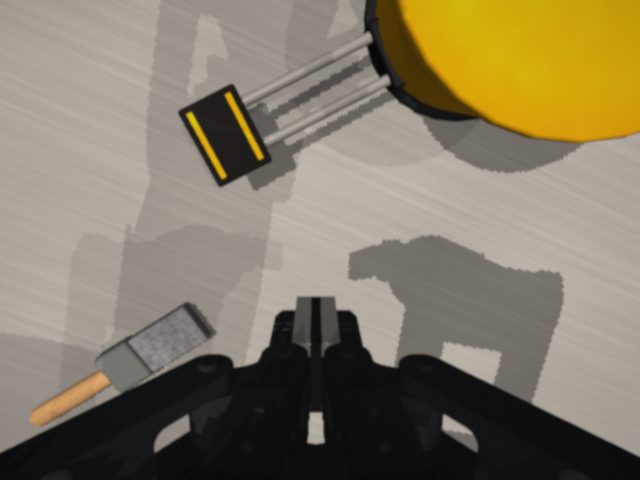

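```bash
python3 - <<'E'
from h import *
d=np.load("w1.npz");Rt=R.from_quat(d["r"]);T=d["T_tool_cam"]
f=240/np.tan(np.radians(float(d["vfov"]))/2)
C=T[:3,:3].T@(Rt.inv().apply(np.array([.522,.305,.06])-d["p"])-T[:3,3]); print("predicted pad pixel",C[:2]/C[2]*f+[d["cx"],d["cy"]])
E
```

```text
predicted pad pixel [228.44022917 137.30078003]
```

The wrist view shows the pad at (225,135) against (228,137) predicted, so they agree to about 2 mm. I'll go over it, then descend to z ≈ 0.08.

```bash
python3 -m inch '[{"delta_pos":[2,-2.2,1],"rotation":[0,0,0]},{"delta_pos":[2,-2.2,2],"rotation":[0,0,0]},{"delta_pos":[2,-2,2.5],"rotation":[0,0,0]},{"delta_pos":[0,0,2.5],"rotation":[0,0,0]},{"delta_pos":[0,0,2.5],"rotation":[0,0,0]},{"delta_pos":[0,0,2],"rotation":[0,0,0]},{"delta_pos":[0,0,1],"rotation":[0,0,0]},{"delta_pos":[0,0,0],"rotation":[0,0,0]}]'
python3 - <<'E'
from h import *
from bench import *
o=get_obs(); c=camera("wrist"); c2=camera("top")
cv2.imwrite("pics/w2.png",cv2.resize(np.hstack([c["color"],c2["color"]])[:,:,::-1],(800,300)));print(o["eef_pos"],o["wrist_force"])
E
```

```text
time_s: 2.95
eef_pos: [0.5218, 0.3023, 0.0948]
eef_rot: [0.0, 0.98, 0.198, -0.002]
wrist_force: [-0.6, 0.3, -0.7]
opening: 0.002
[0.52179075 0.30231234 0.09484329] [-0.6381448   0.26521603 -0.65798119]
```

View pics/w2.png

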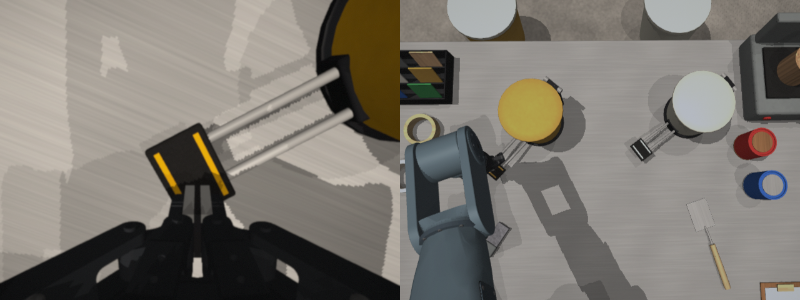

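```bash
python3 - <<'E'
from h import *
from bench import *
o=get_obs(); c=camera("wrist")
w,x,y,z=o["eef_rot"]; Rt=R.from_quat([x,y,z,w]);T=c["T_tool_cam"]
f=240/np.tan(np.radians(float(c["vfov"]))/2)
m=(c["color"][190:330,220:380].max(2)<400)
h=cv2.cvtColor(c["color"],cv2.COLOR_RGB2HSV); m=cv2.inRange(h,(18,130,120),(34,255,255)); m[:, 400:]=0
n,l,s,ce=cv2.connectedComponentsWithStats(m)
for i in range(1,n):
  if s[i,4]>60:
    ct=cv2.findContours((l==i).astype(np.uint8),0,1)[0][0]; b=cv2.boxPoints(cv2.minAreaRect(ct))
    for q in b:
      d=Rt.apply(T[:3,:3]@[(q[0]-c["cx"])/f,(q[1]-c["cy"])/f,1]); e=o["eef_pos"]+Rt.apply(T[:3,3]); print(q,(e+d*(.06-e[2])/d[2]).round(4))
E
python3 -m inch '[{"delta_pos":[0,0,0.5],"rotation":[0,0,0]},{"delta_pos":[0,0,1],"rotation":[0,0,0]},{"delta_pos":[0,0,0.8],"rotation":[0,0,0]},{"delta_pos":[0,0,0.4],"rotation":[0,0,0]}]'
```

```text
[307.54047 219.263  ] [0.5483 0.318  0.06  ]
[316.75836 214.52948] [0.5518 0.3151 0.06  ]
[365.80695 310.0451 ] [0.5196 0.2773 0.06  ]
[356.58905 314.77863] [0.5159 0.2802 0.06  ]
[245.82826 251.33618] [0.5245 0.3374 0.06  ]
[254.99391 246.20343] [0.5283 0.3346 0.06  ]
[288.31427 305.70404] [0.5079 0.3106 0.06  ]
[279.14862 310.8368 ] [0.5039 0.3136 0.06  ]
time_s: 3.5
eef_pos: [0.5223, 0.3033, 0.0678]
eef_rot: [0.0, 0.98, 0.199, -0.001]
wrist_force: [-0.2, -0.3, -0.1]
opening: 0.0
```

The stripes put the pad centre at (0.522, 0.307), 4 mm from the tool. Now I'll press slowly.

```bash
python3 -m inch '[{"delta_pos":[0,0,0.3],"rotation":[0,0,0]},{"delta_pos":[0,0,0.3],"rotation":[0,0,0]},{"delta_pos":[0,0,0.3],"rotation":[0,0,0]},{"delta_pos":[0,0,0.3],"rotation":[0,0,0]},{"delta_pos":[0,0,0.3],"rotation":[0,0,0]},{"delta_pos":[0,0,0],"rotation":[0,0,0]}]'
python3 -m inch '[{"delta_pos":[0,0,0.4],"rotation":[0,0,0]},{"delta_pos":[0,0,0.4],"rotation":[0,0,0]},{"delta_pos":[0,0,0.4],"rotation":[0,0,0]},{"delta_pos":[0,0,0.4],"rotation":[0,0,0]},{"delta_pos":[0,0,0.4],"rotation":[0,0,0]},{"delta_pos":[0,0,0.4],"rotation":[0,0,0]},{"delta_pos":[0,0,0.2],"rotation":[0,0,0]},{"delta_pos":[0,0,0],"rotation":[0,0,0]}]'
```

```text
time_s: 4.1
eef_pos: [0.5231, 0.304, 0.0547]
eef_rot: [-0.0, 0.98, 0.199, 0.0]
wrist_force: [-2.6, 0.1, 5.7]
opening: -0.003
time_s: 4.9
eef_pos: [0.5234, 0.3041, 0.0287]
eef_rot: [-0.0, 0.98, 0.199, 0.0]
wrist_force: [-2.3, 3.2, 4.9]
opening: 0.0
```

```bash
python3 -m inch '[{"delta_pos":[0,0,0.3],"rotation":[0,0,0]},{"delta_pos":[0,0,0.2],"rotation":[0,0,0]},{"delta_pos":[0,0,0.2],"rotation":[0,0,0]},{"delta_pos":[0,0,0.1],"rotation":[0,0,0]},{"delta_pos":[0,0,0],"rotation":[0,0,0]}]'
python3 -m inch '[{"delta_pos":[0,0,0.1],"rotation":[0,0,0]},{"delta_pos":[0,0,0],"rotation":[0,0,0]}]'
python3 - <<'E'
from h import *
from bench import *
o=get_obs(); c=camera("scene"); c2=camera("top")
cv2.imwrite("pics/p3.png",cv2.resize(np.hstack([c["color"],c2["color"]])[:,:,::-1],(800,300)));print(o["eef_pos"],o["wrist_force"])
E
```

```text
time_s: 5.4
eef_pos: [0.5238, 0.3038, 0.0212]
eef_rot: [-0.0, 0.98, 0.199, 0.001]
wrist_force: [-2.7, 2.5, 9.5]
opening: -0.006
time_s: 5.6
eef_pos: [0.5239, 0.3038, 0.0208]
eef_rot: [-0.0, 0.98, 0.199, 0.001]
wrist_force: [-4.4, 1.5, 12.7]
opening: 0.001
[0.52387774 0.30383028 0.02075739] [-4.42900576  1.52337762 12.70274873]
```

View pics/p3.png

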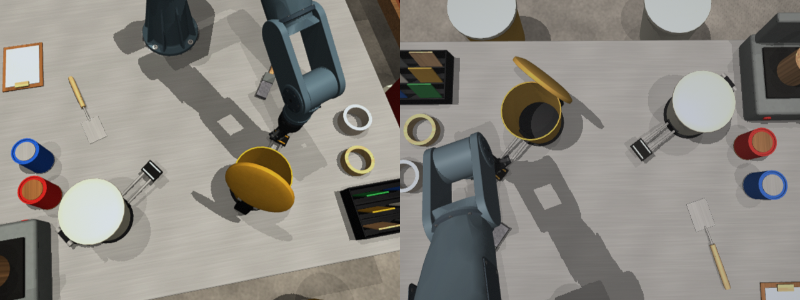

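The pad is on its stop: force rose from about 5 to 12.7 N at z = 0.0208. The yellow lid stands wide open (top picture, about (545,80)) and the white bin is shut. I'll hold for 1.1 s, then ease up at 10 mm/s (≈0.07 rad/s).

```bash
python3 -m inch '[{"delta_pos":[0,0,0],"rotation":[0,0,0]},{"delta_pos":[0,0,0],"rotation":[0,0,0]},{"delta_pos":[0,0,0],"rotation":[0,0,0]},{"delta_pos":[0,0,0],"rotation":[0,0,0]},{"delta_pos":[0,0,0],"rotation":[0,0,0]},{"delta_pos":[0,0,0],"rotation":[0,0,0]},{"delta_pos":[0,0,0],"rotation":[0,0,0]},{"delta_pos":[0,0,0],"rotation":[0,0,0]},{"delta_pos":[0,0,0],"rotation":[0,0,0]},{"delta_pos":[0,0,0],"rotation":[0,0,0]}]'
python3 -m inch '[{"delta_pos":[0,0,-0.05],"rotation":[0,0,0]},{"delta_pos":[0,0,-0.1],"rotation":[0,0,0]},{"delta_pos":[0,0,-0.1],"rotation":[0,0,0]},{"delta_pos":[0,0,-0.1],"rotation":[0,0,0]},{"delta_pos":[0,0,-0.1],"rotation":[0,0,0]},{"delta_pos":[0,0,-0.1],"rotation":[0,0,0]},{"delta_pos":[0,0,-0.1],"rotation":[0,0,0]},{"delta_pos":[0,0,-0.1],"rotation":[0,0,0]},{"delta_pos":[0,0,-0.1],"rotation":[0,0,0]},{"delta_pos":[0,0,-0.1],"rotation":[0,0,0]}]'
```

```text
time_s: 6.7
eef_pos: [0.5239, 0.3038, 0.0208]
eef_rot: [-0.0, 0.98, 0.199, 0.001]
wrist_force: [-3.6, 0.7, 12.9]
opening: 0.001
time_s: 7.7
eef_pos: [0.5232, 0.3036, 0.029]
eef_rot: [-0.0, 0.98, 0.199, 0.0]
wrist_force: [-0.4, 4.3, 5.2]
opening: 0.005
```

```bash
python3 -m inch '[{"delta_pos":[0,0,-0.1],"rotation":[0,0,0]},{"delta_pos":[0,0,-0.1],"rotation":[0,0,0]},{"delta_pos":[0,0,-0.1],"rotation":[0,0,0]},{"delta_pos":[0,0,-0.1],"rotation":[0,0,0]},{"delta_pos":[0,0,-0.1],"rotation":[0,0,0]},{"delta_pos":[0,0,-0.1],"rotation":[0,0,0]},{"delta_pos":[0,0,-0.1],"rotation":[0,0,0]},{"delta_pos":[0,0,-0.1],"rotation":[0,0,0]},{"delta_pos":[0,0,-0.1],"rotation":[0,0,0]},{"delta_pos":[0,0,-0.1],"rotation":[0,0,0]}]'
python3 -m inch '[{"delta_pos":[0,0,-0.1],"rotation":[0,0,0]},{"delta_pos":[0,0,-0.1],"rotation":[0,0,0]},{"delta_pos":[0,0,-0.1],"rotation":[0,0,0]},{"delta_pos":[0,0,-0.1],"rotation":[0,0,0]},{"delta_pos":[0,0,-0.1],"rotation":[0,0,0]},{"delta_pos":[0,0,-0.1],"rotation":[0,0,0]},{"delta_pos":[0,0,-0.1],"rotation":[0,0,0]},{"delta_pos":[0,0,-0.1],"rotation":[0,0,0]},{"delta_pos":[0,0,-0.1],"rotation":[0,0,0]},{"delta_pos":[0,0,-0.1],"rotation":[0,0,0]}]'
```

```text
time_s: 8.7
eef_pos: [0.5231, 0.3036, 0.039]
eef_rot: [0.0, 0.98, 0.199, 0.0]
wrist_force: [0.4, 3.1, 5.4]
opening: 0.001
time_s: 9.7
eef_pos: [0.5236, 0.3031, 0.0491]
eef_rot: [0.0, 0.98, 0.199, 0.0]
wrist_force: [1.2, 0.4, 5.6]
opening: -0.003
```

```bash
python3 -m inch '[{"delta_pos":[0,0,-0.1],"rotation":[0,0,0]},{"delta_pos":[0,0,-0.1],"rotation":[0,0,0]},{"delta_pos":[0,0,-0.1],"rotation":[0,0,0]},{"delta_pos":[0,0,-0.1],"rotation":[0,0,0]},{"delta_pos":[0,0,-0.1],"rotation":[0,0,0]},{"delta_pos":[0,0,-0.1],"rotation":[0,0,0]},{"delta_pos":[0,0,-0.1],"rotation":[0,0,0]},{"delta_pos":[0,0,-0.1],"rotation":[0,0,0]},{"delta_pos":[0,0,-0.1],"rotation":[0,0,0]},{"delta_pos":[0,0,-0.1],"rotation":[0,0,0]}]'
python3 -m inch '[{"delta_pos":[0,0,-0.1],"rotation":[0,0,0]},{"delta_pos":[0,0,-0.1],"rotation":[0,0,0]},{"delta_pos":[0,0,-0.1],"rotation":[0,0,0]},{"delta_pos":[0,0,-0.1],"rotation":[0,0,0]},{"delta_pos":[0,0,-0.1],"rotation":[0,0,0]},{"delta_pos":[0,0,-0.1],"rotation":[0,0,0]},{"delta_pos":[0,0,-0.1],"rotation":[0,0,0]},{"delta_pos":[0,0,-0.1],"rotation":[0,0,0]}]'
```

```text
time_s: 10.7
eef_pos: [0.5245, 0.3024, 0.0593]
eef_rot: [0.001, 0.98, 0.198, 0.001]
wrist_force: [4.0, -1.2, 5.3]
opening: 0.001
time_s: 11.5
eef_pos: [0.5229, 0.3036, 0.0668]
eef_rot: [0.0, 0.98, 0.199, -0.0]
wrist_force: [0.8, -0.7, 0.2]
opening: -0.004
```

The force has dropped to zero, so the tool has left the pad. I'll go well clear and check.

```bash
python3 -m inch '[{"delta_pos":[0,0,-0.5],"rotation":[0,0,0]},{"delta_pos":[0,0,-1.5],"rotation":[0,0,0]},{"delta_pos":[0,0,-2.5],"rotation":[0,0,0]},{"delta_pos":[0,0,-3],"rotation":[0,0,0]},{"delta_pos":[-2,2,-3],"rotation":[0,0,0]},{"delta_pos":[-2,2,-2],"rotation":[0,0,0]},{"delta_pos":[-1,1,-1],"rotation":[0,0,0]},{"delta_pos":[0,0,0],"rotation":[0,0,0]},{"delta_pos":[0,0,0],"rotation":[0,0,0]},{"delta_pos":[0,0,0],"rotation":[0,0,0]}]'
python3 - <<'E'
from h import *
from bench import *
o=get_obs()
ims=[]
for n in ["scene","top"]:
  c=camera(n); a=load(n)["color"]; ims.append(c["color"])
  h=cv2.cvtColor(c["color"],cv2.COLOR_RGB2HSV)
  m=cv2.inRange(h,(15,150,80),(32,255,255)); m=cv2.morphologyEx(m,cv2.MORPH_OPEN,np.ones((7,7)))
  ct=max(cv2.findContours(m,cv2.RETR_EXTERNAL,cv2.CHAIN_APPROX_NONE)[0],key=cv2.contourArea); print(n,cv2.fitEllipse(ct))
  b={"scene":(80,240,270,400),"top":(355,100,545,265)}[n]
  print("white diff max/mean",cv2.absdiff(c["color"],a)[b[1]:b[3],b[0]:b[2]].mean())
cv2.imwrite("pics/p4.png",cv2.resize(np.hstack(ims)[:,:,::-1],(800,300)));print(o["eef_pos"],o["wrist_force"])
E
```

```text
time_s: 12.5
eef_pos: [0.4964, 0.2385, 0.2015]
eef_rot: [-0.0, 0.98, 0.199, -0.0]
wrist_force: [-0.0, -0.1, -0.2]
opening: -0.001
scene ((421.763671875, 278.6465148925781), (95.3260269165039, 102.24092102050781), 121.11737060546875)
white diff max/mean 6.279210526315789
top ((208.6283416748047, 175.95790100097656), (99.25048065185547, 102.31621551513672), 81.45628356933594)
white diff max/mean 7.607410951621478
[0.49641059 0.23851717 0.20145534] [-0.00726769 -0.10567874 -0.22188661]
```

View pics/p4.png

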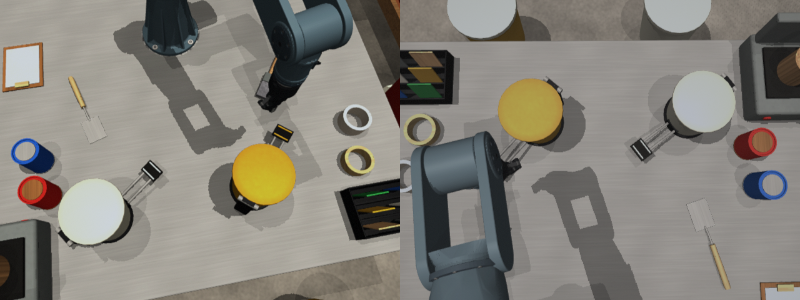

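The yellow lid's ellipse is back within 0.1 px of where it started in both views, so it is shut. The white bin is shut too, and the arm is free with zero force.

```bash
python3 -c "
from bench import hand_in; print(hand_in())"
```

```text
the job is handed in; nothing more can be done
None
```

The yellow bin works. I pressed its pedal onto the stop with closed fingers, held it there for more than 1 s, eased it up at 10 mm/s over about 4 s, and moved clear. The job was handed in after about 12.6 s of robot time, and no verdict was reported.

- **Pedal down:** with the tool at z = 0.0208 the force rose to about 13 N, so the pedal was on its stop. The scene and top pictures showed the lid wide open.
- **Lid shut again:** the force stayed at about 5 N all the way up, so contact was kept and the lid did not slam. Afterwards the lid outline was within 0.1 px of where it started in both views, and the wrist force was zero.
- **White bin:** it looks shut in every picture. The before-and-after comparison around it was not zero (average difference 6 to 8 grey levels). I put that down to the arm's shadow moving and did not check it further.
- **Disagreement:** the first two-view estimate of the pad's height was low, 47 mm against the stated 60 mm, because one outline included the pad's side faces. I used the stated height instead. The top and wrist views then agreed to about 2 mm, and contact came between z = 0.068 and 0.055, which fits 60 mm.

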